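# Load the servo test station

### The arm

A 7-joint arm with a two-finger parallel gripper is mounted at the origin on a cart in front of the work surface, level with it; the furniture and walls round the work are solid. World frame = base frame: x ahead of the robot, y to its left, z up, the work surface at z = 0. Lengths are in m, angles in rad, forces in N, time in s.
With the tool pointing down it reaches from about 0.425 to 0.875 m from the base axis. Payload 8.4 kg.
Tool frame: the origin (TCP) lies on the mounting face of the last link; the fingertips stand 173 mm ahead of it and the grasp point (between the pads) lies 155 mm ahead of it; z points along the fingers, y is the line along which they close (so a half turn about z gives the same grasp; the last joint's range is limited). The gripper opens to 85 mm and grips with 20 to 120 N. Pads are 22 mm wide; open, the fingers measure 114 mm over their backs; the gripper's body (76 mm by 85 mm) begins 54 mm behind the grasp point. The pads swing forward as they close: fully open they stand 13 mm farther back than shut.
Start: joints at [1.08, 0.333, 0.04, 1.465, -0.013, 1.343, -0.059], TCP at [0.248, -0.601, 0.405] pointing down, gripper open.
Joint ranges: [-2.58, 2.58], [-0.38, 2.09], [-1.3, 1.39], [0.25, 2.4], [-1.5, 4.64], [0.08, 2.09], [-2.65, 2.65]. Speed limits (rad/s): [2.22, 2.22, 2.79, 2.79, 3.14, 3.14, 3.14].

### API

Orientations are given as a unit quaternion [x, y, z, w].
In Python, from workcell import env gives the robot as it stands.
- The arm moves only by the tool drive_tool, never from a script. Its argument "steps" is a list of rows, each a list of 5 numbers: the shift along the tool's x, y, z in m, then the turn about the tool's z in rad, then the closure in counts, from 0 (fully open) to 255 (shut). In form: [[dx, dy, dz, roll, gripper], ...]. A call has exactly 5 rows; each row is the pose to reach, as a shift and turn from the pose commanded when the call began, along the tool's axes at that moment; what a row does not reach only later rows make up. A row lasts 1/12 s, in which the tool goes at most 41.7 mm and 7.16 degrees, less where a joint would pass 70% of its speed; a pose out of reach is approached as far as the arm can. A call with a gripper value outside its range is refused whole. The fingers move at their own pace and stop on an object; "grip_force" is the grip in N (left out, the last holds). Time passes only in rows, so rows that repeat a pose let the fingers close, or fill a call up. It gives the time, the measured TCP pose, the force, the opening and the grip force at its end, in the units of the state.
- env.read_state(): the state, without advancing time (a new reading comes with each control period).
- env.read_camera(name): name is "scene" or "top" or "wrist"; returns a dict with "img" (384x512x3 uint8, blue, green, red), "z_map" (384x512 float32, m along the optical axis (not along the pixel's ray), 0 where there is no reading), "intrinsics" (3x3 intrinsics, pixels), "rvec" (rotation vector, rad) and "tvec" (3), from world to camera coordinates, as OpenCV has them. Camera axes: x right, y down, z forward; pixel columns grow to the right and rows downward; lengths in m; the calibration is good to about 2 mm. The wrist camera is an equidistant fisheye: a pixel r from the principal point sees the ray r / f radians off the axis. A picture is of the moment at which its call begins.
- env.hand_in(): hands the job in; it is judged then, once.
The state is a dict: "time": time; "joints": joint angles; "qd": joint speeds; "joint_efforts": joint torques, N m; "tool_pos": TCP position; "eef_rot": TCP orientation; "contact_force": force on the tool from outside, world axes, zero at the start; "torque": the same for the moment, N m; "gripper_width": finger opening in m; "gripper_force": force on a finger pad.
Only numpy, scipy, OpenCV 4.12 (cv2) and the standard library are available. Lean on these libraries where they do the work, as an engineer would, in place of code of your own. Each camera call takes 0.05 s, during which the arm holds its last target. There are 200 camera calls.

### The job

Put each of the three servos that carry a coloured band upright and flat into the pocket of its own colour, lengthwise and either way round: the red one into the red test stand, the yellow one into the yellow cradle, the green one into the green cradle. When the red servo is in the stand, close the stand by lowering the cover plate over it until both dowel pins are through their holes and the plate lies flush on the pillars. Leave the servo without a band and the black power adapter where they are.

Things in the scene. Friction and masses are not known exactly. Their poses are not given: they have to be found in the camera images.
- servo_red_center (a point): black servo motor, 26 wide (x) x 52 long (y; the last 6 at -y is a small white plug) x 34 high, 55 g, with a round white output disc (20 across) on top near its +y end and a band of red tape (17 wide) round its body near the other end. The point is its centre, 17 above its underside; z up. Grip it across the 26, near the top (flat sides reach 30 above the underside).
- servo_yellow_center (a point): black servo motor, 26 wide (x) x 52 long (y; the last 6 at -y is a small white plug) x 34 high, 55 g, with a round white output disc (20 across) on top near its +y end and a band of yellow tape (17 wide) round its body near the other end. The point is its centre, 17 above its underside; z up. Grip it across the 26, near the top (flat sides reach 30 above the underside).
- servo_green_center (a point): black servo motor, 26 wide (x) x 52 long (y; the last 6 at -y is a small white plug) x 34 high, 55 g, with a round white output disc (20 across) on top near its +y end and a band of green tape (17 wide) round its body near the other end. The point is its centre, 17 above its underside; z up. Grip it across the 26, near the top (flat sides reach 30 above the underside).
- servo_plain_center (a point): black servo motor, 26 wide (x) x 52 long (y; the last 6 at -y is a small white plug) x 34 high, 55 g, with a round white output disc (20 across) on top near its +y end and no coloured band. The point is its centre, 17 above its underside; z up. Grip it across the 26, near the top (flat sides reach 30 above the underside). A bystander: to be left alone.
- adapter_center (a point): plain black power adapter, 36 x 58 x 30 high with metal plug prongs at its +y end, no white disc, no band. The point is the centre of its box, 15 above the bench. A bystander: to be left alone.
- cover_plate_center (a point): loose aluminium plate, 44 (x) x 126 (y) x 6, 200 g, with two through holes of 12 diameter at x 0, y -48 and +48, and a black grip block in its middle, 20 (x) x 44 (y), 34 high above the plate's top. The point is the centre of the whole, 20 above the underside (total height 40). z up; fits either way round. Grip the block across its 20, near its top.
- test_stand: red stand fixed to the bench, base 62 (x) x 130 (y). Origin: centre of its underside, below the pocket's centre; z up. Pocket floor at z 8; pocket 42 wide (x) between lips 3 high above the floor, 70 long (y) between two red pillars 32 x 24 with tops at z 50. On each pillar a steel pin, 8 diameter, 15 tall, upper 7 tapered, at x 0, y -48 and +48. The seated plate's underside is at z 50, clear of the servo.
- servo_arm_1: an obstacle, not to be touched: a small tan and black robot arm that stands on the blue mat behind the work, 385 high, within 100 of a vertical line through its origin (the middle of its foot). It never moves and always stands in the same place. A second one like it stands 50 farther back and 240 to the right. Carry things past them on the near side.
- cradle_yellow: yellow cradle fixed to the bench, 62 (x) x 90 (y). Origin: centre of its underside, below the pocket's centre; z up. Pocket floor 8 above the origin; pocket 42 wide (x) between side lips 3 high above the floor, 70 long (y) between end walls 14 high above the floor. A servo lies in it with its length along y, either way round.
- cradle_green: green cradle fixed to the bench, 62 (x) x 90 (y). Origin: centre of its underside, below the pocket's centre; z up. Pocket floor 8 above the origin; pocket 42 wide (x) between side lips 3 high above the floor, 70 long (y) between end walls 14 high above the floor. A servo lies in it with its length along y, either way round.

How it is judged:
On the way, in this order (a step that is already met when the one before it is completed fails the run):
1. the red servo lies in the pocket of the test stand (horizontal distance between servo_red_center and test_stand below 0.013 m and z of servo_red_center in the frame of test_stand between 0.021 and 0.029 m and angle between servo_red_center's own z axis and vertical below 0.1 rad and angle between the y axis of servo_red_center and the y axis of test_stand, either way round below 0.36 rad), for 0.2 s.
2. the cover plate is seated on the stand's pillars, over both dowel pins (horizontal distance between cover_plate_center and test_stand below 0.006 m and z of cover_plate_center in the frame of test_stand between 0.067 and 0.073 m and angle between cover_plate_center's own z axis and vertical below 0.05 rad and angle between the y axis of cover_plate_center and the y axis of test_stand, either way round below 0.1 rad), for 0.2 s.
At the end, for the whole second after the job is handed in: Each banded servo rests flat in the pocket of its colour: centre within 13 mm, height 4 mm, upright 0.1 rad, lengthwise 0.36 rad (either way round); the cover plate rests on the stand over both pins: centre within 6 mm, height 3 mm, level 0.05 rad, lengthwise 0.1 rad; all at rest (all of step 1 and all of step 2 and horizontal distance between servo_yellow_center and cradle_yellow below 0.013 m and z of servo_yellow_center in the frame of cradle_yellow between 0.021 and 0.029 m and angle between each of servo_yellow_center, servo_green_center's own z axis and vertical below 0.1 rad and angle between the y axis of servo_yellow_center and the y axis of cradle_yellow, either way round below 0.36 rad and horizontal distance between servo_green_center and cradle_green below 0.013 m and z of servo_green_center in the frame of cradle_green between 0.021 and 0.029 m and angle between the y axis of servo_green_center and the y axis of cradle_green, either way round below 0.36 rad and linear speed of each of servo_red, servo_yellow, servo_green, cover_plate below 0.02 m/s); the robot touches nothing.
It fails at once if the servo without a band is moved by more than 20 mm (distance of servo_plain_center from where it was at the start of the episode above 0.02 m).
It fails at once if the black adapter is moved by more than 20 mm (distance of adapter_center from where it was at the start of the episode above 0.02 m).
It also fails if it takes over 106 s, if anything falls off the work surface, if the arm or the gripper's body presses on something with over 40 N, if the wrist force passes 120 N, or if a joint passes its speed limit or range.

## Working session

There is one attempt and no reset: what is moved stays moved. The work goes in short steps, Python scripts to look and compute and a tool call to move; the robot and the scene stay as the last step left them, time stands still between calls to the robot, and variables do not carry over. Pictures are saved under pics/ and viewed, at most 14 in all, crops included, and the job is handed in when it is done.

Besides the shell and the picture viewer there is one more tool, called after "Emit:" by a JSON object that holds its "fn" and its "kwargs". drive_tool: Moves the arm, as the interface text tells. Its arguments: {"type":"object","properties":{"steps":{"type":"array"},"grip_force":{"type":"number"}},"required":["steps"]}

```bash
mkdir -p pics
python3 - <<'E'
from workcell import env
import cv2, numpy as np
s=env.read_state(); print({k:np.round(v,3).tolist() for k,v in s.items()})
for n in("top","scene"):
    c=env.read_camera(n); np.savez(n+".npz",**c); cv2.imwrite(f"pics/{n}0.png",cv2.resize(c["img"],(768,576)))
    R=cv2.Rodrigues(np.array(c["rvec"],float))[0]; print(n,(-R.T@np.array(c["tvec"]).ravel()).round(3),R.round(2).tolist(),c["intrinsics"])
E
```

```text
{'time': 0.0, 'joints': [1.08, 0.334, 0.04, 1.466, -0.013, 1.343, -0.058], 'qd': [-0.002, 0.002, 0.002, -0.0, -0.001, 0.002, -0.0], 'joint_efforts': [-0.0, -65.856, 1.365, -40.556, 0.017, 0.013, 0.0], 'tool_pos': [0.248, -0.601, 0.404], 'eef_rot': [0.981, 0.195, -0.0, -0.001], 'contact_force': [-0.31, 0.741, -0.287], 'torque': [-0.017, 0.029, -0.013], 'gripper_force': 0.0, 'gripper_width': 0.086}
top [0.356 0.023 1.272] [[0.0, -1.0, 0.01], [-0.99, -0.0, -0.17], [0.17, -0.01, -0.99]] [[484.28300291   0.         251.55050012]
 [  0.         484.28300291 192.99695046]
 [  0.           0.           1.        ]]
scene [0.028 0.444 0.806] [[-0.62, -0.78, -0.01], [-0.57, 0.46, -0.68], [0.53, -0.42, -0.73]] [[406.72261639   0.         256.06090878]
 [  0.         406.72261639 193.59068425]
 [  0.           0.           1.        ]]
```

View pics/top0.png

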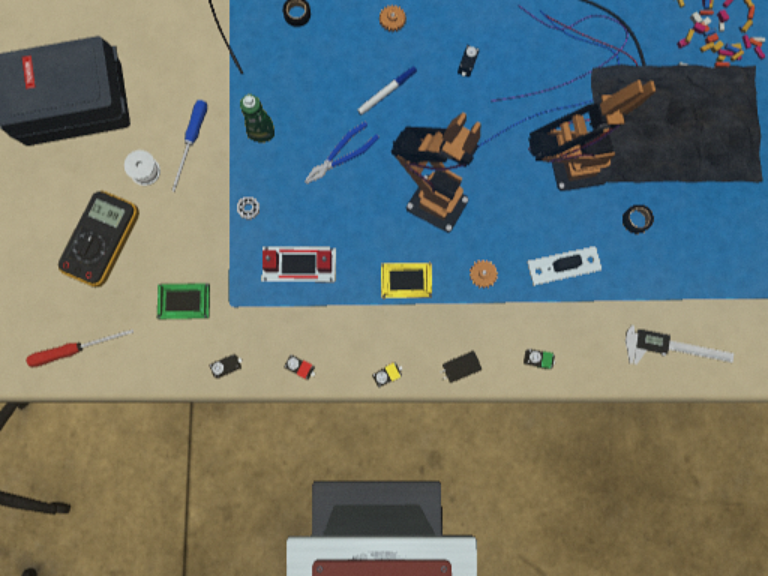

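View pics/scene0.png

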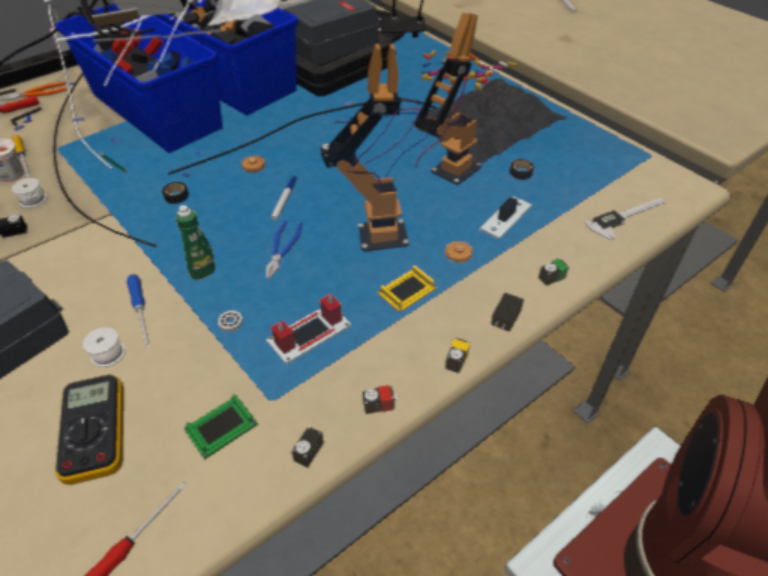

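The top view (768 px scale) shows the plain servo at (225,366), red servo (300,367), yellow servo (387,374), adapter (462,366) and green servo (539,358). The stand is at (298,264), the yellow cradle (407,280), the green cradle (184,301) and the plate (565,266).

```bash
cat > h.py <<'E'
import numpy as np, cv2
def cloud(c):
    K=np.array(c["intrinsics"]);z=np.array(c["z_map"]);R=cv2.Rodrigues(np.array(c["rvec"],float))[0];t=np.array(c["tvec"],float).ravel()
    v,u=np.mgrid[:z.shape[0],:z.shape[1]]
    P=np.stack([(u-K[0,2])/K[0,0]*z,(v-K[1,2])/K[1,1]*z,z],-1)
    P=(P-t)@R; P[z==0]=np.nan
    return P
def rect(P,m):
    q=P[m][:,:2].astype(np.float32)*1000
    (cx,cy),(w,h),a=cv2.minAreaRect(q)
    if w>h: a+=90   # a = direction of the w side; short side direction -> make long-axis
    # long axis angle
    b=cv2.boxPoints(((cx,cy),(w,h),a if w<=h else a-90)); e=[b[1]-b[0],b[2]-b[1]]; e=max(e,key=np.linalg.norm)
    th=np.degrees(np.arctan2(e[1],e[0]))%180
    return round(cx,1),round(cy,1),sorted([round(w,1),round(h,1)]),round(th,1),int(m.sum())
E
python3 - <<'E'
import numpy as np,cv2
from h import *
T=dict(np.load("top.npz"));P=cloud(T)
pix=dict(plain=(225,366),red=(300,367),yellow=(387,374),adapter=(462,366),green=(539,358),stand=(298,264),cy=(407,280),cg=(184,301),plate=(565,266))
S=dict(np.load("scene.npz"));Q=cloud(S)
hs={'T':cv2.cvtColor(T["img"],cv2.COLOR_BGR2HSV),'S':cv2.cvtColor(S["img"],cv2.COLOR_BGR2HSV)}
for n,(u,v) in pix.items():
    p=P[int(v/1.5),int(u/1.5)]
    for nm,C in(("T",P),("S",Q)):
        d=np.hypot(C[...,0]-p[0],C[...,1]-p[1]); r=.05 if n not in("stand","plate","cy","cg") else .085
        g=(d<r); z=C[...,2]
        bench=np.nanmedian(z[g&(z<.015)]) if n not in("cy","cg","stand","plate") else 0
        lo=.004 if n in("cy","cg","plate") else .013; m=g&(z>lo)&(z<.08)
        if n in("stand",): m=g&(z>.035)&(z<.08)
        if m.sum()<5: print(n,nm,"few");continue
        H=hs[nm]; mw=g&(z>.025)&(H[...,2]>150)&(H[...,1]<60); mc=g&(z>.013)&(H[...,1]>120)&(H[...,2]>60)
        print(n,nm,p.round(3),rect(C,m),"zmax",np.nanpercentile(z[m],95).round(4),"bench",np.round(bench,4),"white",C[mw].mean(0).round(3) if mw.any() else 0,"col",C[mc].mean(0).round(3) if mc.any() else 0)
E
```

```text
plain T [0.434 0.267 0.03 ] (437.4, 268.1, [25.5, 49.0], np.float32(112.7), 195) zmax 0.0358 bench -0.0007 white [0.432 0.279 0.033] col 0
plain S [0.434 0.267 0.03 ] (434.6, 267.1, [26.1, 47.6], np.float32(112.1), 304) zmax 0.0336 bench -0.0013 white [0.432 0.278 0.032] col 0
red T [0.434 0.139 0.033] (434.3, 140.7, [26.0, 51.9], np.float32(63.7), 191) zmax 0.0366 bench -0.0007 white [0.44  0.152 0.034] col [0.43  0.133 0.031]
red S [0.434 0.139 0.033] (433.0, 138.5, [29.8, 50.7], np.float32(62.5), 280) zmax 0.0336 bench -0.0012 white [0.439 0.151 0.033] col [0.426 0.134 0.027]
yellow T [ 0.422 -0.008  0.032] (422.9, -9.2, [26.2, 49.7], np.float32(116.6), 188) zmax 0.0364 bench -0.0009 white [0.417 0.001 0.034] col [ 0.426 -0.017  0.03 ]
yellow S [ 0.422 -0.008  0.032] (419.5, -9.0, [27.0, 47.1], np.float32(118.7), 217) zmax 0.0341 bench -0.0035 white [0.415 0.001 0.033] col [ 0.424 -0.018  0.029]
adapter T [ 0.435 -0.137  0.028] (434.8, -132.8, [35.8, 67.6], np.float32(112.6), 327) zmax 0.0342 bench -0.0006 white [ 0.446 -0.115  0.027] col 0
adapter S [ 0.435 -0.137  0.028] (432.2,
[... 841 characters left out ...]
9  -0.044  0.02 ]
cy S [ 0.59  -0.044  0.008] (600.5, -47.0, [140.9, 167.6], np.float32(71.6), 706) zmax 0.0207 bench 0 white 0 col [ 0.586 -0.04   0.019]
cg T [0.551 0.349 0.009] (550.8, 344.7, [161.3, 161.3], np.float32(109.9), 877) zmax 0.0224 bench 0 white 0 col [0.55  0.344 0.02 ]
cg S [0.551 0.349 0.009] (549.5, 348.1, [64.1, 89.8], np.float32(90.8), 1019) zmax 0.0207 bench 0 white 0 col [0.546 0.352 0.02 ]
plate T [ 0.608 -0.316  0.039] (609.7, -315.1, [161.4, 168.6], np.float32(120.1), 1347) zmax 0.0415 bench 0 white [ 0.626 -0.322  0.041] col 0
plate S [ 0.608 -0.316  0.039] (618.3, -319.5, [146.5, 155.7], np.float32(85.6), 523) zmax 0.0416 bench 0 white [ 0.611 -0.347  0.041] col 0
```

```bash
cat > m.py <<'E'
import numpy as np,cv2
from h import *
def run(C,img,nm):
    H=cv2.cvtColor(img,cv2.COLOR_BGR2HSV);h,s,v=cv2.split(H);z=C[...,2]
    for n,p,hm in(("cy",(.59,-.044),(h>20)&(h<35)),("cg",(.551,.349),(h>45)&(h<75))):
        m=(np.hypot(C[...,0]-p[0],C[...,1]-p[1])<.065)&hm&(s>130)&(v>60)&(z>.006)&(z<.035); print(nm,n,rect(C,m))
    g=np.hypot(C[...,0]-.617,C[...,1]-.147)<.075
    m=g&(z>.053)&(z<.075)
    for sg in(1,-1):
        k=m&(sg*(C[...,1]-.147)>0); print(nm,"pin",C[k].mean(0).round(4),k.sum())
    for sg in(1,-1):
        k=g&(z>.04)&(z<.054)&(sg*(C[...,1]-.147)>0); print(nm,"pillar",rect(C,k))
    g=np.hypot(C[...,0]-.61,C[...,1]+.32)<.08
    print(nm,"block",rect(C,g&(z>.03)&(z<.05))); 
    k=g&(s<50)&(v>150)&(z<.02)&(z>.003)
    print(nm,"plate",rect(C,k))
if __name__=="__main__":
    for n in("top","scene"):
        c=dict(np.load(n+".npz")); run(cloud(c),c["img"],n)
E
python3 m.py
```

```text
top cy (588.1, -42.5, [57.6, 88.0], np.float32(89.7), 407)
top cg (549.3, 348.1, [56.6, 84.8], np.float32(89.9), 280)
top pin [0.6193 0.1971 0.0563] 21
top pin [0.6168 0.1013 0.0562] 26
top pillar (617.9, 194.5, [22.4, 32.5], np.float32(0.6), 104)
top pillar (617.9, 101.4, [23.6, 32.5], np.float32(0.5), 105)
top block (616.7, -324.2, [19.7, 43.9], np.float32(103.6), 136)
top plate (597.7, -326.0, [83.4, 135.5], np.float32(102.7), 532)
scene cy (587.2, -42.0, [61.8, 85.1], np.float32(91.8), 353)
scene cg (548.9, 350.2, [61.2, 83.4], np.float32(90.1), 461)
scene pin [0.6148 0.1951 0.0591] 12
scene pin [0.6147 0.0993 0.0597] 11
scene pillar (616.1, 193.7, [24.1, 33.3], np.float32(0.5), 119)
scene pillar (616.1, 99.9, [24.7, 34.3], np.float32(1.1), 111)
scene block (613.4, -325.4, [19.5, 43.2], np.float32(102.1), 91)
scene plate (618.4, -326.8, [48.4, 128.5], np.float32(102.9), 260)
```

Emit:
{"fn": "drive_tool", "kwargs": {"steps": [[0.03,0,0,0,0],[0.06,0,0,0,0],[0.09,0,0,0,0],[0.12,0,0,0,0],[0.15,0,0,0,0]], "grip_force": 40}}

```text
time: 0.52
tool_pos: [0.3879, -0.5427, 0.4042]
eef_rot: [0.981, 0.195, -0.0, -0.0]
contact_force: [1.0, -0.0, 1.1]
gripper_width: 0.0853
gripper_force: 0.0
```

```bash
cat > plan.py <<'E'
import sys,numpy as np
from workcell import env
from scipy.spatial.transform import Rotation as Ro
# usage: plan.py x,y,z,phi ...  (mm, deg) -> per-call shift; phi=direction of tool x
s=env.read_state();p=np.array(s["tool_pos"])*1000
R=Ro.from_quat(s["eef_rot"]).as_matrix();f=np.degrees(np.arctan2(R[1,0],R[0,0]))
print("now",p.round(1),"phi %.1f"%f,"tilt %.2f"%np.degrees(np.arccos(-R[2,2])),"t",s["time"],"j",np.round(s["joints"],2))
for a in sys.argv[1:]:
    x,y,z,g=map(float,a.split(","));d=np.array([x,y,z])-p;c,n=np.cos(np.radians(f)),np.sin(np.radians(f))
    print(a,"->",[round((d[0]*c+d[1]*n)/1000,4),round((d[0]*n-d[1]*c)/1000,4),round(-d[2]/1000,4),round(-np.radians(g-f),4)],"len %.0f"%np.linalg.norm(d))
    p=np.array([x,y,z]);f=g
E
python3 plan.py 450,-360,360,22.5 500,-170,340,22.5 490,0,320,40 434,139,300,63
```

```text
now [ 387.9 -542.7  404.2] phi 22.4 tilt 0.05 t 0.5167 j [ 0.9   0.37 -0.02  1.42  0.01  1.36 -0.3 ]
450,-360,360,22.5 -> [np.float64(0.1271), np.float64(-0.1452), np.float64(0.0442), np.float64(-0.0012)] len 198
500,-170,340,22.5 -> [np.float64(0.1189), np.float64(-0.1564), np.float64(0.02), np.float64(-0.0)] len 197
490,0,320,40 -> [np.float64(0.0558), np.float64(-0.1609), np.float64(0.02), np.float64(-0.3054)] len 171
434,139,300,63 -> [np.float64(0.0464), np.float64(-0.1425), np.float64(0.02), np.float64(-0.4014)] len 151
```

Emit:
{"fn": "drive_tool", "kwargs": {"steps": [[0.025,-0.029,0.009,0,0],[0.05,-0.058,0.018,0,0],[0.076,-0.087,0.027,0,0],[0.102,-0.116,0.036,0,0],[0.127,-0.145,0.044,0,0]]}}

```text
time: 0.93
tool_pos: [0.4491, -0.3589, 0.3598]
eef_rot: [0.981, 0.195, -0.0, -0.0]
contact_force: [1.6, -1.0, 0.6]
gripper_width: 0.0854
gripper_force: 0.0
```

Emit:
{"fn": "drive_tool", "kwargs": {"steps": [[0.024,-0.031,0.004,0,0],[0.048,-0.062,0.008,0,0],[0.072,-0.094,0.012,0,0],[0.095,-0.125,0.016,0,0],[0.119,-0.156,0.02,0,0]]}}

```text
time: 1.35
tool_pos: [0.4991, -0.1694, 0.3404]
eef_rot: [0.981, 0.195, -0.0, -0.0]
contact_force: [1.1, -0.2, 0.2]
gripper_width: 0.0858
gripper_force: 0.0
```

Emit:
{"fn": "drive_tool", "kwargs": {"steps": [[0.011,-0.032,0.004,-0.06,0],[0.022,-0.064,0.008,-0.12,0],[0.033,-0.097,0.012,-0.18,0],[0.045,-0.129,0.016,-0.24,0],[0.056,-0.161,0.02,-0.305,0]]}}

```text
time: 1.77
tool_pos: [0.489, 0.0005, 0.3204]
eef_rot: [0.939, 0.343, -0.0, 0.0]
contact_force: [1.4, 0.4, 0.6]
gripper_width: 0.0855
gripper_force: 0.0
```

Emit:
{"fn": "drive_tool", "kwargs": {"steps": [[0.01,-0.033,0.004,-0.08,0],[0.02,-0.066,0.008,-0.16,0],[0.03,-0.1,0.014,-0.24,0],[0.04,-0.13,0.018,-0.32,0],[0.046,-0.1425,0.02,-0.4,0]]}}

```text
time: 2.18
tool_pos: [0.4311, 0.1413, 0.3002]
eef_rot: [0.851, 0.525, -0.0, -0.0]
contact_force: [0.1, 0.2, 0.1]
gripper_width: 0.0852
gripper_force: 0.0
```

```bash
cat > w.py <<'E'
import numpy as np,cv2,sys
from workcell import env
def wcloud(c):
    K=np.array(c["intrinsics"]);z=np.array(c["z_map"]);R=cv2.Rodrigues(np.array(c["rvec"],float))[0];t=np.array(c["tvec"],float).ravel()
    v,u=np.mgrid[:z.shape[0],:z.shape[1]];a=(u-K[0,2])/K[0,0];b=(v-K[1,2])/K[1,1];r=np.hypot(a,b)+1e-9
    k=np.tan(np.minimum(r,1.5))/r
    P=np.stack([a*k*z,b*k*z,z],-1);P=(P-t)@R;P[(z==0)|(r>1.4)]=np.nan
    return P
if __name__=="__main__":
    c=env.read_camera("wrist");np.savez(sys.argv[1]+".npz",**c);cv2.imwrite(f"pics/{sys.argv[1]}.png",c["img"])
E
python3 plan.py 434,139,176,63.4; python3 w.py w1
python3 - <<'E'
from h import *;from w import *
c=dict(np.load("w1.npz"));C=wcloud(c);z=C[...,2]
R=cv2.Rodrigues(c["rvec"])[0];print((-R.T@c["tvec"].ravel()).round(3),R[2].round(2),c["intrinsics"])
g=np.hypot(C[...,0]-.434,C[...,1]-.139)<.05
print(rect(C,g&(z>.015)&(z<.045)),np.nanpercentile(z[g],[5,50,95]).round(4))
E
```

```text
now [431.1 141.3 300.2] phi 63.3 tilt 0.06 t 2.1833 j [ 0.17  0.06 -0.59  2.03  0.04  1.07 -0.91]
434,139,176,63.4 -> [np.float64(-0.0007), np.float64(0.0036), np.float64(0.1242), np.float64(-0.0016)] len 124
[0.464 0.206 0.268] [-0.13 -0.26 -0.96] [[297.31863964   0.         255.27199647]
 [  0.         297.31863964 188.27819015]
 [  0.           0.           1.        ]]
(435.0, 141.5, [26.4, 46.0], np.float32(63.2), 1659) [-0.002   0.205   0.2272]
```

View pics/w1.png

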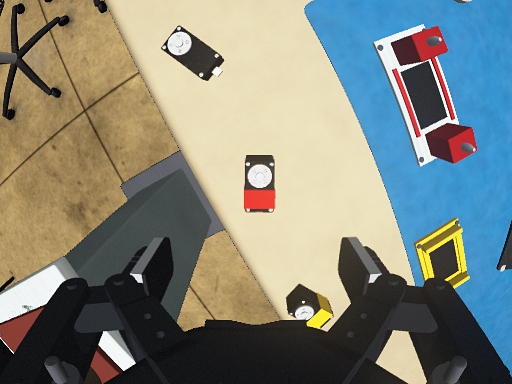

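The wrist view shows the red servo clear at (259,183), with the stand at right. Its wrist-camera pose, corrected for the plug, agrees with (434,139) mm.

Emit:
{"fn": "drive_tool", "kwargs": {"steps": [[0,0.0035,0.03,0,0],[0,0.0035,0.06,0,0],[0,0.0035,0.09,0,0],[0,0.0035,0.11,0,0],[0,0.0035,0.124,0,0]]}}

```text
time: 2.65
tool_pos: [0.4357, 0.1353, 0.1744]
eef_rot: [0.854, 0.521, -0.001, -0.001]
contact_force: [-0.4, -1.2, 0.2]
gripper_width: 0.0856
gripper_force: 0.0
```

Emit:
{"fn": "drive_tool", "kwargs": {"steps": [[0,0,0,0,160],[0,0,0,0,200],[0,0,0,0,255],[0,0,0,0,255],[0,0,0,0,255]]}}

```text
time: 3.07
tool_pos: [0.4369, 0.1362, 0.1778]
eef_rot: [0.853, 0.521, 0.001, 0.0]
contact_force: [-1.4, 1.0, 0.4]
gripper_width: 0.0255
gripper_force: 0.4
```

Emit:
{"fn": "drive_tool", "kwargs": {"steps": [[0,0,0,0,255],[0,0,0,0,255],[0,0,0,0,255],[0,0,0,0,255],[0,0,0,0,255]]}}

```text
time: 3.48
tool_pos: [0.437, 0.1362, 0.1779]
eef_rot: [0.853, 0.521, 0.001, 0.0]
contact_force: [-1.2, -0.2, 5.7]
gripper_width: 0.0248
gripper_force: 39.7
```

```bash
python3 plan.py 470,137,270,63 617,147,280,90 617,147,188,90
```

```text
now [437.  136.2 177.9] phi 62.8 tilt 0.11 t 3.4833 j [ 0.12  0.26 -0.57  2.12  0.19  0.81 -1.04]
470,137,270,63 -> [np.float64(0.0158), np.float64(0.029), np.float64(-0.0921), np.float64(-0.003)] len 98
617,147,280,90 -> [np.float64(0.0756), np.float64(0.1264), np.float64(-0.01), np.float64(-0.4712)] len 148
617,147,188,90 -> [np.float64(0.0), np.float64(0.0), np.float64(0.092), np.float64(-0.0)] len 92
```

Emit:
{"fn": "drive_tool", "kwargs": {"steps": [[0,0,-0.02,0,255],[0,0,-0.04,0,255],[0.005,0.009,-0.06,0,255],[0.01,0.02,-0.08,0,255],[0.016,0.029,-0.092,0,255]]}}

```text
time: 3.9
tool_pos: [0.4705, 0.137, 0.2717]
eef_rot: [0.853, 0.521, 0.002, 0.001]
contact_force: [0.7, 0.6, -1.5]
gripper_width: 0.0243
gripper_force: 39.4
```

Emit:
{"fn": "drive_tool", "kwargs": {"steps": [[0.016,0.027,-0.002,-0.1,255],[0.034,0.057,-0.004,-0.2,255],[0.052,0.087,-0.006,-0.3,255],[0.067,0.112,-0.009,-0.4,255],[0.0755,0.1265,-0.01,-0.475,255]]}}

```text
time: 4.32
tool_pos: [0.6195, 0.1459, 0.2796]
eef_rot: [0.706, 0.709, 0.001, 0.001]
contact_force: [-0.1, -0.3, -1.2]
gripper_width: 0.0249
gripper_force: 39.5
```

Emit:
{"fn": "drive_tool", "kwargs": {"steps": [[0,0,0.005,0,255],[0,0,0.01,0,255],[0,0,0.01,0,255],[0,0,0.01,0,255],[0,0,0.01,0,255]]}}

```text
time: 4.73
tool_pos: [0.6159, 0.1466, 0.2691]
eef_rot: [0.707, 0.707, -0.0, 0.0]
contact_force: [-0.2, -0.2, -1.0]
gripper_width: 0.0244
gripper_force: 39.5
```

```bash
python3 plan.py 617,147,188,90; python3 w.py w2
```

```text
now [615.9 146.6 269.1] phi 90.0 tilt 0.02 t 4.7333 j [ 0.15  0.47 -0.58  1.64  0.28  1.12 -0.51]
617,147,188,90 -> [np.float64(0.0004), np.float64(0.0011), np.float64(0.0811), np.float64(0.0008)] len 81
```

View pics/w2.png

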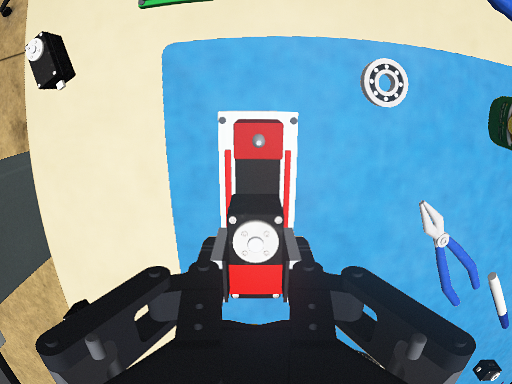

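The servo hangs level and centred (255,240) over the stand pocket, aligned with the far pin at (259,141), so I'm lowering it.

Emit:
{"fn": "drive_tool", "kwargs": {"steps": [[0.0005,0.001,0.02,0,255],[0.0005,0.001,0.04,0,255],[0.0005,0.001,0.055,0,255],[0.0005,0.001,0.065,0,255],[0.0005,0.001,0.072,0,255]]}}

```text
time: 5.2
tool_pos: [0.6172, 0.1469, 0.1956]
eef_rot: [0.707, 0.707, -0.001, -0.0]
contact_force: [0.4, 0.1, 0.1]
gripper_width: 0.0242
gripper_force: 39.5
```

Emit:
{"fn": "drive_tool", "kwargs": {"steps": [[0,0,0.003,0,255],[0,0,0.006,0,255],[0,0,0.008,0,255],[0,0,0.009,0,255],[0,0,0.009,0,255]]}}

```text
time: 5.62
tool_pos: [0.6178, 0.1471, 0.1881]
eef_rot: [0.707, 0.707, 0.0, 0.0]
contact_force: [0.3, -0.4, -1.4]
gripper_width: 0.0242
gripper_force: 39.5
```

```bash
python3 plan.py 617,147,187,90;python3 - <<'E'
from h import *;from w import *
c=dict(np.load("w2.npz"));C=wcloud(c);z=C[...,2]
g=np.hypot(C[...,0]-.617,C[...,1]-.195)<.03
k=g&(z>.052)&(z<.08);print("pin",C[k].mean(0),k.sum())
print("pillar",rect(C,g&(z>.044)&(z<.053)))
E
```

```text
now [617.8 147.1 188.1] phi 90.1 tilt 0.03 t 5.6167 j [ 0.12  0.56 -0.55  1.69  0.34  0.99 -0.55]
617,147,187,90 -> [np.float64(-0.0001), np.float64(-0.0008), np.float64(0.0011), np.float64(0.0009)] len 1
pin [0.61785577 0.19604008 0.06006209] 141
pillar (617.8, 194.3, [24.2, 32.3], np.float32(0.2), 1724)
```

Emit:
{"fn": "drive_tool", "kwargs": {"steps": [[0,0,0.0015,0,255],[0,0,0.0015,0,180],[0,0,0.0015,0,120],[0,0,0.0015,0,100],[0,0,0.0015,0,100]]}}

```text
time: 6.03
tool_pos: [0.6177, 0.147, 0.1864]
eef_rot: [0.707, 0.707, 0.0, 0.0]
contact_force: [1.0, 0.9, 0.2]
gripper_width: 0.0519
gripper_force: 0.0
```

Emit:
{"fn": "drive_tool", "kwargs": {"steps": [[0,0,-0.02,0,100],[0,0,-0.05,0,100],[0,0,-0.08,0,100],[0,0,-0.11,0,100],[0,0,-0.12,0,100]]}}

```text
time: 6.45
tool_pos: [0.6185, 0.1477, 0.3113]
eef_rot: [0.707, 0.708, 0.003, 0.002]
contact_force: [0.9, 1.3, 1.1]
gripper_width: 0.0519
gripper_force: 0.0
```

```bash
python3 plan.py 540,-20,310,90 545,-200,310,103 614,-325,290,103 ; python3 w.py w3
python3 - <<'E'
from h import *;from w import *
c=dict(np.load("w3.npz"));C=wcloud(c);z=C[...,2]
g=(np.hypot(C[...,0]-.617,C[...,1]-.148)<.03)&(abs(C[...,0]-.617)<.022)
print("servo",rect(C,g&(z>.03)&(z<.048)),np.nanpercentile(z[g],90))
E
```

```text
now [618.5 147.7 311.3] phi 90.1 tilt 0.35 t 6.45 j [ 0.16  0.43 -0.6   1.59  0.26  1.19 -0.49]
540,-20,310,90 -> [np.float64(-0.1676), np.float64(-0.0787), np.float64(0.0013), np.float64(0.0012)] len 185
545,-200,310,103 -> [np.float64(-0.18), np.float64(0.005), np.float64(-0.0), np.float64(-0.2269)] len 180
614,-325,290,103 -> [np.float64(-0.1373), np.float64(0.0391), np.float64(0.02), np.float64(-0.0)] len 144
servo (617.8, 150.6, [26.7, 45.6], np.float32(90.4), 1581) 0.23782159473026304
```

Emit:
{"fn": "drive_tool", "kwargs": {"steps": [[-0.03,-0.02,0,0,100],[-0.065,-0.035,0,0,60],[-0.1,-0.052,0,0,0],[-0.135,-0.066,0,0,0],[-0.1675,-0.079,0,0,0]]}}

```text
time: 6.92
tool_pos: [0.5374, -0.0226, 0.3054]
eef_rot: [0.707, 0.707, -0.0, -0.0]
contact_force: [0.2, -0.7, -0.3]
gripper_width: 0.0853
gripper_force: 0.0
```

Emit:
{"fn": "drive_tool", "kwargs": {"steps": [[-0.036,0.001,0,-0.04,0],[-0.072,0.002,0,-0.09,0],[-0.108,0.003,0,-0.14,0],[-0.144,0.004,0,-0.18,0],[-0.18,0.005,0,-0.227,0]]}}

```text
time: 7.33
tool_pos: [0.5434, -0.2024, 0.3056]
eef_rot: [0.621, 0.784, -0.0, -0.0]
contact_force: [1.2, 0.3, -0.5]
gripper_width: 0.0853
gripper_force: 0.0
```

Emit:
{"fn": "drive_tool", "kwargs": {"steps": [[-0.03,0.009,0.004,0,0],[-0.06,0.018,0.008,0,0],[-0.09,0.027,0.013,0,0],[-0.115,0.034,0.017,0,0],[-0.137,0.039,0.02,0,0]]}}

```text
time: 7.75
tool_pos: [0.6131, -0.3271, 0.2843]
eef_rot: [0.623, 0.783, -0.0, -0.001]
contact_force: [-0.4, -0.3, 0.8]
gripper_width: 0.0858
gripper_force: 0.0
```

Emit:
{"fn": "drive_tool", "kwargs": {"steps": [[0,0,0.002,0,0],[0,0,0.002,0,0],[0,0,0.002,0,0],[0,0,0.002,0,0],[0,0,0.002,0,0]]}}

```text
time: 8.17
tool_pos: [0.6129, -0.324, 0.2846]
eef_rot: [0.622, 0.783, 0.0, 0.0]
contact_force: [-0.0, -1.3, 0.4]
gripper_width: 0.0856
gripper_force: 0.0
```

```bash
python3 w.py w4; python3 plan.py 614,-325,183,103
python3 - <<'E'
from h import *;from w import *
c=dict(np.load("w4.npz"));C=wcloud(c);z=C[...,2]
g=np.hypot(C[...,0]-.614,C[...,1]+.325)<.035
print("block",rect(C,g&(z>.015)&(z<.055)),rect(C,g&(z>.037)&(z<.055)),np.nanpercentile(z[g&(z<.06)],90))
E
```

```text
now [ 612.9 -324.2  284.7] phi 103.1 tilt 0.02 t 8.2167 j [ 0.72  0.53 -0.42  1.47  0.22  1.19  0.5 ]
614,-325,183,103 -> [np.float64(-0.001), np.float64(0.0009), np.float64(0.1017), np.float64(0.0023)] len 102
block (616.6, -325.3, [19.7, 43.1], np.float32(103.2), 1530) (616.8, -325.3, [19.5, 42.9], np.float32(102.7), 1369) 0.0417695829434295
```

View pics/w4.png

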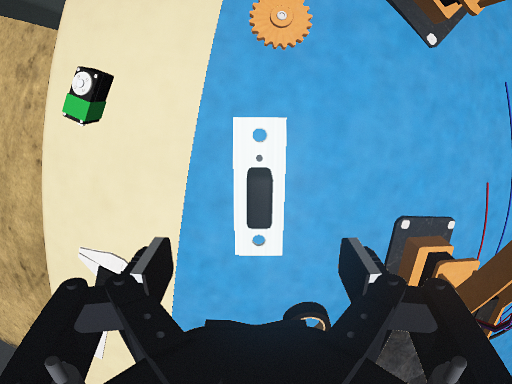

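The plate is at (259,190) with both holes visible. The foot of the second arm is at (425,240) to the right, so I'll descend with the fingers half open.

Emit:
{"fn": "drive_tool", "kwargs": {"steps": [[-0.002,0.0034,0.01,0,120],[-0.002,0.0034,0.03,0,120],[-0.002,0.0034,0.05,0,120],[-0.002,0.0034,0.065,0,120],[-0.002,0.0034,0.075,0,120]]}}

```text
time: 8.63
tool_pos: [0.6161, -0.326, 0.2067]
eef_rot: [0.622, 0.783, -0.0, -0.001]
contact_force: [-0.7, 0.1, 0.1]
gripper_width: 0.0452
gripper_force: 0.0
```

Emit:
{"fn": "drive_tool", "kwargs": {"steps": [[0,0,0.012,0,120],[0,0,0.02,0,120],[0,0,0.026,0,120],[0,0,0.026,0,120],[0,0,0.026,0,120]]}}

```text
time: 9.05
tool_pos: [0.6168, -0.3264, 0.1834]
eef_rot: [0.622, 0.783, 0.0, 0.0]
contact_force: [0.2, -0.2, 0.0]
gripper_width: 0.045
gripper_force: 0.0
```

Emit:
{"fn": "drive_tool", "kwargs": {"steps": [[0,0,0,0,180],[0,0,0,0,230],[0,0,0,0,255],[0,0,0,0,255],[0,0,0,0,255]], "grip_force": 80}}

```text
time: 9.47
tool_pos: [0.617, -0.3266, 0.1843]
eef_rot: [0.622, 0.783, 0.0, 0.001]
contact_force: [-1.6, 0.5, 5.0]
gripper_width: 0.0191
gripper_force: 79.3
```

Emit:
{"fn": "drive_tool", "kwargs": {"steps": [[0,0,0,0,255],[0,0,-0.005,0,255],[0,0,-0.01,0,255],[0,0,-0.015,0,255],[0,0,-0.015,0,255]]}}

```text
time: 9.88
tool_pos: [0.617, -0.3265, 0.1995]
eef_rot: [0.622, 0.783, 0.0, 0.001]
contact_force: [-0.2, -0.1, -2.4]
gripper_width: 0.0187
gripper_force: 78.2
```

```bash
python3 plan.py 580,-310,270,103 545,-200,290,103 545,-20,300,90 617.8,147,290,90
```

```text
now [ 617.  -326.5  199.5] phi 103.1 tilt 0.08 t 9.8833 j [ 0.7   0.62 -0.4   1.52  0.26  1.05  0.47]
580,-310,270,103 -> [np.float64(0.0244), np.float64(-0.0323), np.float64(-0.0705), np.float64(0.0011)] len 81
545,-200,290,103 -> [np.float64(0.1151), np.float64(-0.0094), np.float64(-0.02), np.float64(-0.0)] len 117
545,-20,300,90 -> [np.float64(0.1754), np.float64(0.0405), np.float64(-0.01), np.float64(0.2269)] len 180
617.8,147,290,90 -> [np.float64(0.167), np.float64(0.0728), np.float64(0.01), np.float64(-0.0)] len 182
```

Emit:
{"fn": "drive_tool", "kwargs": {"steps": [[0,0,-0.02,0,255],[0.003,-0.004,-0.035,0,255],[0.01,-0.014,-0.05,0,255],[0.017,-0.024,-0.06,0,255],[0.0245,-0.032,-0.07,0,255]]}}

```text
time: 10.3
tool_pos: [0.5793, -0.3097, 0.2697]
eef_rot: [0.622, 0.783, -0.0, 0.001]
contact_force: [0.5, -0.1, -2.9]
gripper_width: 0.0193
gripper_force: 78.5
```

Emit:
{"fn": "drive_tool", "kwargs": {"steps": [[0.02,-0.002,-0.004,0,255],[0.043,-0.004,-0.008,0,255],[0.067,-0.006,-0.012,0,255],[0.091,-0.008,-0.016,0,255],[0.115,-0.0095,-0.02,0,255]]}}

```text
time: 10.72
tool_pos: [0.544, -0.1987, 0.2891]
eef_rot: [0.622, 0.783, -0.0, 0.001]
contact_force: [-0.3, -0.4, -2.9]
gripper_width: 0.0187
gripper_force: 78.5
```

Emit:
{"fn": "drive_tool", "kwargs": {"steps": [[0.033,0.008,-0.002,0.045,255],[0.068,0.016,-0.004,0.09,255],[0.104,0.024,-0.006,0.135,255],[0.14,0.032,-0.008,0.18,255],[0.1755,0.0405,-0.01,0.227,255]]}}

```text
time: 11.13
tool_pos: [0.5438, -0.018, 0.2992]
eef_rot: [0.708, 0.707, 0.0, 0.001]
contact_force: [1.1, 0.4, -2.5]
gripper_width: 0.0189
gripper_force: 78.5
```

Emit:
{"fn": "drive_tool", "kwargs": {"steps": [[0.036,0.015,0.002,0,255],[0.072,0.031,0.004,0,255],[0.106,0.046,0.006,0,255],[0.14,0.061,0.008,0,255],[0.167,0.073,0.01,0,255]]}}

```text
time: 11.55
tool_pos: [0.6175, 0.1504, 0.289]
eef_rot: [0.706, 0.708, 0.001, 0.0]
contact_force: [0.5, -0.2, -2.2]
gripper_width: 0.019
gripper_force: 78.7
```

Emit:
{"fn": "drive_tool", "kwargs": {"steps": [[0,0,0.005,0,255],[0,0,0.01,0,255],[0,0,0.01,0,255],[0,0,0.01,0,255],[0,0,0.01,0,255]]}}

```text
time: 11.97
tool_pos: [0.6173, 0.1458, 0.2786]
eef_rot: [0.707, 0.707, -0.0, 0.0]
contact_force: [0.4, -0.0, -2.2]
gripper_width: 0.0188
gripper_force: 78.8
```

```bash
python3 plan.py 617.8,146.7,255,90; python3 w.py w5
python3 - <<'E'
from h import *;from w import *
c=dict(np.load("w5.npz"));C=wcloud(c);z=C[...,2]
g=np.hypot(C[...,0]-.6178,C[...,1]-.147)<.09
print(np.nanpercentile(z[g],[5,20,50,80]))
k=g&(z>.095)&(z<.116);print("plate",rect(C,k))
k=g&(z>.05)&(z<.07)&(C[...,1]>.16);print(C[k].mean(0),k.sum())
E
```

```text
now [617.3 145.8 278.6] phi 89.9 tilt 0.05 t 11.9667 j [ 0.15  0.46 -0.59  1.63  0.28  1.14 -0.5 ]
617.8,146.7,255,90 -> [np.float64(0.0009), np.float64(0.0005), np.float64(0.0236), np.float64(-0.001)] len 24
[0.0011103  0.00244349 0.15722561 0.19355421]
plate (617.7, 146.9, [45.2, 125.5], np.float32(90.0), 9441)
[0.61824242 0.19215603 0.05842578] 58
```

View pics/w5.png

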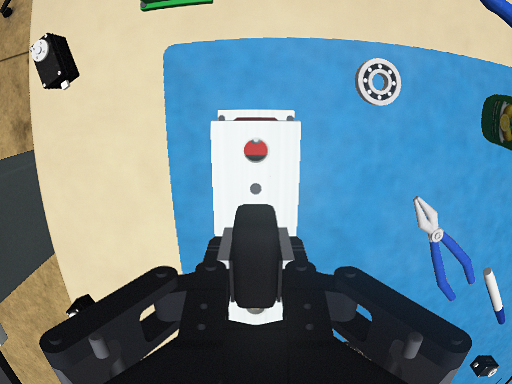

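The plate is level over the stand and measures 1.1 mm short in y, so I correct that and descend to just above the pins.

Emit:
{"fn": "drive_tool", "kwargs": {"steps": [[0.001,0,0.01,0,255],[0.001,0,0.018,0,255],[0.001,0,0.024,0,255],[0.001,0,0.026,0,255],[0.001,0,0.026,0,255]]}}

```text
time: 12.43
tool_pos: [0.617, 0.1481, 0.251]
eef_rot: [0.707, 0.707, -0.001, -0.001]
contact_force: [0.5, 0.4, -2.2]
gripper_width: 0.0189
gripper_force: 78.8
```

Emit:
{"fn": "drive_tool", "kwargs": {"steps": [[0,0,0.0,0,255],[0,0,0,0,255],[0,0,0,0,255],[0,0,0.002,0,255],[0,0,0.004,0,255]]}}

```text
time: 12.85
tool_pos: [0.6174, 0.1483, 0.2484]
eef_rot: [0.707, 0.707, 0.0, 0.0]
contact_force: [-0.8, 0.3, -2.0]
gripper_width: 0.0187
gripper_force: 78.8
```

```bash
python3 plan.py 617.4,146.9,234,90; python3 w.py w6
python3 - <<'E'
from h import *;from w import *
c=dict(np.load("w6.npz"));C=wcloud(c);z=C[...,2]
g=np.hypot(C[...,0]-.6178,C[...,1]-.147)<.09
k=g&(z>.068)&(z<.09);print("plate",rect(C,k))
cv2.imwrite("pics/w6c.png",cv2.resize(c["img"][90:220,180:340],None,fx=4,fy=4))
E
```

```text
now [617.4 148.3 248.4] phi 90.1 tilt 0.04 t 12.85 j [ 0.14  0.49 -0.58  1.65  0.3   1.09 -0.52]
617.4,146.9,234,90 -> [np.float64(-0.0014), np.float64(-0.0), np.float64(0.0144), np.float64(0.001)] len 15
plate (617.9, 149.6, [46.0, 125.0], np.float32(89.8), 9629)
```

View pics/w6c.png

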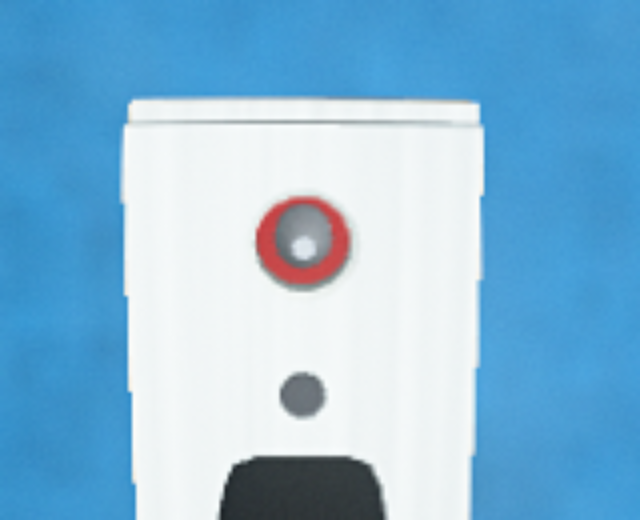

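The pin (304,236) sits inside the hole (303,242) and is centred sideways. I shift 1.4 mm back in y and lower slowly.

Emit:
{"fn": "drive_tool", "kwargs": {"steps": [[-0.0014,0,0,0,255],[-0.0014,0,0.002,0,255],[-0.0014,0,0.004,0,255],[-0.0014,0,0.006,0,255],[-0.0014,0,0.007,0,255]]}}

```text
time: 13.32
tool_pos: [0.6172, 0.1468, 0.2408]
eef_rot: [0.707, 0.707, -0.0, -0.0]
contact_force: [0.2, 0.0, -2.6]
gripper_width: 0.0184
gripper_force: 78.8
```

Emit:
{"fn": "drive_tool", "kwargs": {"steps": [[0,0,0.0015,0,255],[0,0,0.003,0,255],[0,0,0.0045,0,255],[0,0,0.0055,0,255],[0,0,0.0065,0,255]]}}

```text
time: 13.73
tool_pos: [0.6173, 0.1469, 0.2346]
eef_rot: [0.707, 0.707, -0.0, -0.0]
contact_force: [0.2, -0.5, -2.6]
gripper_width: 0.0188
gripper_force: 78.8
```

Emit:
{"fn": "drive_tool", "kwargs": {"steps": [[0,0,0,0,255],[0,0,0,0,255],[0,0,0.0005,0,255],[0,0,0.001,0,255],[0,0,0.001,0,255]]}}

```text
time: 14.15
tool_pos: [0.6173, 0.1469, 0.2337]
eef_rot: [0.707, 0.707, 0.0, -0.0]
contact_force: [-0.3, -0.5, -2.2]
gripper_width: 0.0189
gripper_force: 78.8
```

Emit:
{"fn": "drive_tool", "kwargs": {"steps": [[0,0,0.0005,0,255],[0,0,0.001,0,255],[0,0,0.001,0,220],[0,0,0.001,0,160],[0,0,0.001,0,120]]}}

```text
time: 14.57
tool_pos: [0.6175, 0.147, 0.233]
eef_rot: [0.707, 0.707, 0.0, 0.0]
contact_force: [-0.5, -0.6, 0.9]
gripper_width: 0.0424
gripper_force: 0.0
```

Emit:
{"fn": "drive_tool", "kwargs": {"steps": [[0,0,0,0,110],[0,0,0,0,110],[0,0,-0.02,0,110],[0,0,-0.04,0,110],[0,0,-0.07,0,110]]}}

```text
time: 14.98
tool_pos: [0.6167, 0.1466, 0.3016]
eef_rot: [0.707, 0.708, -0.001, -0.001]
contact_force: [0.1, 0.4, -0.4]
gripper_width: 0.0488
gripper_force: 0.0
```

Emit:
{"fn": "drive_tool", "kwargs": {"steps": [[0,0,-0.02,0,110],[0,0,-0.02,0,110],[0,0,-0.02,0,110],[0,0,-0.02,0,110],[0,0,-0.02,0,110]]}}

```text
time: 15.4
tool_pos: [0.617, 0.1467, 0.3214]
eef_rot: [0.707, 0.707, -0.001, -0.001]
contact_force: [0.5, -0.1, 0.4]
gripper_width: 0.0488
gripper_force: 0.0
```

```bash
python3 plan.py 530,60,310,105 440,-9,290,117; python3 w.py w7
python3 - <<'E'
from h import *;from w import *
c=dict(np.load("w7.npz"));C=wcloud(c);z=C[...,2]
g=np.hypot(C[...,0]-.6178,C[...,1]-.147)<.09
k=g&(z>.04)&(z<.075);print("plate",rect(C,k));k=k&(z<.062)&(abs(C[...,0]-.6178)<.018)
A=np.c_[C[k][:,:2]-[.6178,.148],np.ones(k.sum())];print(np.linalg.lstsq(A,z[k],rcond=None)[0])
T=env.read_camera("top");P=cloud(T)
g=np.hypot(P[...,0]-.422,P[...,1]+.009)<.04;print("yellow",rect(P,g&(P[...,2]>.013)))
E
```

```text
now [617.  146.7 321.4] phi 90.1 tilt 0.11 t 15.4 j [ 0.16  0.42 -0.6   1.58  0.25  1.22 -0.49]
530,60,310,105 -> [np.float64(-0.0866), np.float64(-0.0871), np.float64(0.0114), np.float64(-0.2608)] len 123
440,-9,290,117 -> [np.float64(-0.0434), np.float64(-0.1048), np.float64(0.02), np.float64(-0.2094)] len 115
plate (617.3, 146.9, [44.7, 127.0], np.float32(90.0), 6009)
[-0.00132822 -0.0006912   0.05483317]
yellow (412.8, 8.8, [39.2, 79.3], np.float32(27.5), 1254)
```

The plate is flush: level, top at 55 mm, centred at (617.3,146.9). Next is yellow.

Emit:
{"fn": "drive_tool", "kwargs": {"steps": [[-0.018,-0.018,0.002,-0.05,60],[-0.036,-0.036,0.004,-0.1,0],[-0.054,-0.054,0.006,-0.15,0],[-0.07,-0.07,0.009,-0.2,0],[-0.0865,-0.087,0.0115,-0.26,0]]}}

```text
time: 15.92
tool_pos: [0.5294, 0.0595, 0.3103]
eef_rot: [0.608, 0.794, -0.0, -0.0]
contact_force: [-0.4, 0.4, 0.3]
gripper_width: 0.0855
gripper_force: 0.0
```

Emit:
{"fn": "drive_tool", "kwargs": {"steps": [[-0.01,-0.025,0.005,-0.05,0],[-0.02,-0.05,0.01,-0.1,0],[-0.03,-0.075,0.015,-0.15,0],[-0.04,-0.097,0.02,-0.2,0],[-0.0435,-0.105,0.02,-0.21,0]]}}

```text
time: 16.33
tool_pos: [0.4374, -0.0109, 0.2895]
eef_rot: [0.522, 0.853, -0.001, -0.001]
contact_force: [1.0, -0.7, 0.2]
gripper_width: 0.085
gripper_force: 0.0
```

Emit:
{"fn": "drive_tool", "kwargs": {"steps": [[0,0,0.01,0,0],[0,0,0.01,0,0],[0,0,0.01,0,0],[0,0,0.01,0,0],[0,0,0.01,0,0]]}}

```text
time: 16.75
tool_pos: [0.4408, -0.0081, 0.2813]
eef_rot: [0.522, 0.853, 0.0, -0.0]
contact_force: [-0.1, 0.5, 0.4]
gripper_width: 0.0856
gripper_force: 0.0
```

```bash
python3 w.py w8
python3 - <<'E'
from h import *;from w import *
c=dict(np.load("w8.npz"));C=wcloud(c);z=C[...,2]
g=np.hypot(C[...,0]-.422,C[...,1]+.009)<.045
print("yel",rect(C,g&(z>.015)&(z<.045)))
E
python3 plan.py 424,-10,178,117
```

```text
yel (421.2, -8.6, [26.9, 45.4], np.float32(117.5), 1951)
now [440.7  -8.2 281.3] phi 117.0 tilt 0.04 t 16.8 j [ 0.55  0.06 -0.64  2.07  0.04  1.02  0.36]
424,-10,178,117 -> [np.float64(0.006), np.float64(-0.0157), np.float64(0.1033), np.float64(0.0006)] len 105
```

Emit:
{"fn": "drive_tool", "kwargs": {"steps": [[0.0024,-0.0175,0.02,0,60],[0.0024,-0.0175,0.045,0,60],[0.0024,-0.0175,0.065,0,60],[0.0024,-0.0175,0.08,0,60],[0.0024,-0.0175,0.085,0,60]]}}

```text
time: 17.22
tool_pos: [0.4229, -0.0143, 0.1944]
eef_rot: [0.522, 0.853, -0.0, -0.001]
contact_force: [-1.4, 0.6, -0.5]
gripper_width: 0.0653
gripper_force: 0.0
```

Emit:
{"fn": "drive_tool", "kwargs": {"steps": [[0,0,0.006,0,60],[0,0,0.012,0,60],[0,0,0.018,0,60],[0,0,0.018,0,60],[0,0,0.018,0,60]]}}

```text
time: 17.63
tool_pos: [0.4236, -0.0146, 0.1783]
eef_rot: [0.523, 0.853, 0.0, -0.0]
contact_force: [0.8, 0.2, 0.4]
gripper_width: 0.0651
gripper_force: 0.0
```

```bash
python3 plan.py 424,-14,178,117
```

```text
now [423.6 -14.6 178.3] phi 117.0 tilt 0.01 t 17.6333 j [ 0.52  0.2  -0.62  2.2   0.16  0.79  0.26]
424,-14,178,117 -> [np.float64(0.0003), np.float64(0.0006), np.float64(0.0003), np.float64(-0.0002)] len 1
```

Emit:
{"fn": "drive_tool", "kwargs": {"steps": [[0,0,0,0,180],[0,0,0,0,220],[0,0,0,0,255],[0,0,0,0,255],[0,0,0,0,255]], "grip_force": 40}}

```text
time: 18.05
tool_pos: [0.4238, -0.0146, 0.1787]
eef_rot: [0.523, 0.853, 0.0, 0.0]
contact_force: [-0.6, 0.3, 5.9]
gripper_width: 0.0244
gripper_force: 39.7
```

Emit:
{"fn": "drive_tool", "kwargs": {"steps": [[0,0,0,0,255],[0,0,-0.015,0,255],[0,0,-0.035,0,255],[0,0,-0.055,0,255],[0,0,-0.07,0,255]]}}

```text
time: 18.47
tool_pos: [0.4236, -0.0145, 0.2496]
eef_rot: [0.523, 0.853, 0.0, 0.0]
contact_force: [0.9, -0.0, -0.6]
gripper_width: 0.0243
gripper_force: 39.4
```

```bash
python3 plan.py 588,-45,255,90
```

```text
now [423.6 -14.5 249.6] phi 117.0 tilt 0.04 t 18.4667 j [ 0.56  0.07 -0.64  2.14  0.05  0.95  0.36]
588,-45,255,90 -> [np.float64(-0.1018), np.float64(0.1326), np.float64(-0.0054), np.float64(0.4712)] len 167
```

Emit:
{"fn": "drive_tool", "kwargs": {"steps": [[-0.02,0.026,-0.001,0.1,255],[-0.042,0.055,-0.002,0.2,255],[-0.064,0.084,-0.003,0.3,255],[-0.085,0.111,-0.004,0.4,255],[-0.102,0.1325,-0.0055,0.471,255]]}}

```text
time: 18.88
tool_pos: [0.5899, -0.0462, 0.2534]
eef_rot: [0.709, 0.705, 0.0, 0.0]
contact_force: [-0.8, 0.6, 0.3]
gripper_width: 0.0244
gripper_force: 39.5
```

Emit:
{"fn": "drive_tool", "kwargs": {"steps": [[0,0,0.005,0,255],[0,0,0.01,0,255],[0,0,0.01,0,255],[0,0,0.01,0,255],[0,0,0.01,0,255]]}}

```text
time: 19.3
tool_pos: [0.5871, -0.0452, 0.2438]
eef_rot: [0.707, 0.707, -0.0, -0.0]
contact_force: [0.9, 0.3, -0.2]
gripper_width: 0.0242
gripper_force: 39.6
```

```bash
python3 plan.py 588,-45.4,188,90; python3 w.py w9
python3 - <<'E'
from h import *;from w import *
c=dict(np.load("w9.npz"));C=wcloud(c);z=C[...,2]
g=np.hypot(C[...,0]-.588,C[...,1]+.042)<.065
k=g&(z>.075)&(z<.12);print("held",rect(C,k))
H=cv2.cvtColor(c["img"],cv2.COLOR_BGR2HSV)
k=g&(H[...,0]>20)&(H[...,0]<35)&(H[...,1]>130)&(z>.006)&(z<.03);print("cradle",rect(C,k),C[k].min(0),C[k].max(0))
E
```

```text
now [587.1 -45.2 243.8] phi 90.0 tilt 0.03 t 19.3 j [ 0.44  0.4  -0.53  1.77  0.23  1.03 -0.18]
588,-45.4,188,90 -> [np.float64(-0.0002), np.float64(0.0009), np.float64(0.0558), np.float64(0.0008)] len 56
held (587.0, -34.0, [55.9, 69.5], np.float32(141.5), 9221)
cradle (588.9, -35.9, [61.4, 73.6], np.float32(91.9), 3660) [ 0.55750829 -0.07161655  0.00600594] [0.62079017 0.00126516 0.02268165]
```

View pics/w9.png

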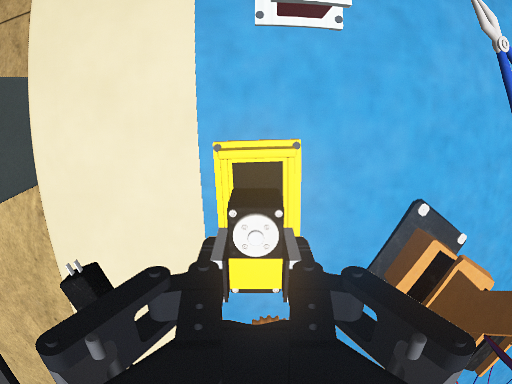

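The yellow servo is aligned over the cradle (257,240), and the arm's foot at (375,275) stays about 86 mm off to the side. Lowering.

Emit:
{"fn": "drive_tool", "kwargs": {"steps": [[-0.001,0.0015,0.015,0,255],[-0.001,0.0015,0.03,0,255],[-0.001,0.0015,0.04,0,255],[-0.001,0.0015,0.048,0,255],[-0.001,0.0015,0.052,0,255]]}}

```text
time: 19.77
tool_pos: [0.5889, -0.0464, 0.1909]
eef_rot: [0.707, 0.707, -0.0, -0.0]
contact_force: [0.7, 1.7, -1.0]
gripper_width: 0.0244
gripper_force: 39.6
```

Emit:
{"fn": "drive_tool", "kwargs": {"steps": [[0,0,0.002,0,255],[0,0,0.004,0,255],[0,0,0.005,0,255],[0,0,0.005,0,255],[0,0,0.005,0,255]]}}

```text
time: 20.18
tool_pos: [0.5895, -0.0464, 0.1871]
eef_rot: [0.707, 0.707, 0.0, 0.0]
contact_force: [-0.2, -0.8, -0.3]
gripper_width: 0.0247
gripper_force: 39.6
```

Emit:
{"fn": "drive_tool", "kwargs": {"steps": [[0,0,0,0,180],[0,0,0,0,120],[0,0,0,0,105],[0,0,0,0,105],[0,0,0,0,105]]}}

```text
time: 20.6
tool_pos: [0.5894, -0.0464, 0.1868]
eef_rot: [0.707, 0.707, 0.0, 0.0]
contact_force: [0.6, 1.0, 0.8]
gripper_width: 0.0504
gripper_force: 0.0
```

Emit:
{"fn": "drive_tool", "kwargs": {"steps": [[0,0,-0.02,0,105],[0,0,-0.04,0,105],[0,0,-0.07,0,105],[0,0,-0.1,0,105],[0,0,-0.12,0,105]]}}

```text
time: 21.02
tool_pos: [0.5897, -0.0462, 0.3096]
eef_rot: [0.707, 0.707, 0.001, 0.001]
contact_force: [0.8, 0.5, 1.1]
gripper_width: 0.0502
gripper_force: 0.0
```

```bash
python3 plan.py 510,-170,300,80 447,-275,290,80; python3 w.py w10
python3 - <<'E'
from h import *;from w import *
c=dict(np.load("w10.npz"));C=wcloud(c);z=C[...,2]
g=np.hypot(C[...,0]-.588,C[...,1]+.042)<.065
k=g&(z>.03)&(z<.06)&(abs(C[...,0]-.588)<.022);print("servo",rect(C,k),np.nanmedian(z[k]))
H=cv2.cvtColor(c["img"],cv2.COLOR_BGR2HSV)
k=g&(H[...,0]>20)&(H[...,0]<35)&(H[...,1]>130)&(z>.006)&(z<.03);print("cradle",rect(C,k),C[k].min(0),C[k].max(0))
E
```

```text
now [589.7 -46.2 309.6] phi 90.0 tilt 0.14 t 21.0167 j [ 0.45  0.33 -0.55  1.71  0.19  1.15 -0.14]
510,-170,300,80 -> [np.float64(-0.1238), np.float64(-0.0798), np.float64(0.0096), np.float64(0.1747)] len 148
447,-275,290,80 -> [np.float64(-0.1143), np.float64(-0.0438), np.float64(0.01), np.float64(-0.0)] len 123
servo (590.0, -40.1, [26.5, 46.0], np.float32(89.5), 1610) 0.037538565238026234
cradle (588.7, -43.1, [60.8, 87.2], np.float32(91.8), 3379) [ 0.55772824 -0.08756729  0.00600402] [0.61994147 0.00091578 0.02863802]
```

Emit:
{"fn": "drive_tool", "kwargs": {"steps": [[-0.025,-0.016,0.002,0.035,60],[-0.05,-0.032,0.004,0.07,0],[-0.075,-0.048,0.006,0.105,0],[-0.1,-0.064,0.008,0.14,0],[-0.124,-0.08,0.0095,0.175,0]]}}

```text
time: 21.48
tool_pos: [0.5083, -0.1716, 0.297]
eef_rot: [0.767, 0.642, -0.0, 0.0]
contact_force: [0.7, -0.5, -1.2]
gripper_width: 0.0854
gripper_force: 0.0
```

Emit:
{"fn": "drive_tool", "kwargs": {"steps": [[-0.028,-0.011,0.003,0,0],[-0.056,-0.022,0.006,0,0],[-0.084,-0.033,0.009,0,0],[-0.105,-0.041,0.01,0,0],[-0.114,-0.044,0.01,0,0]]}}

```text
time: 21.9
tool_pos: [0.4439, -0.278, 0.2867]
eef_rot: [0.768, 0.641, -0.001, -0.0]
contact_force: [-1.2, -0.4, 0.1]
gripper_width: 0.0848
gripper_force: 0.0
```

Emit:
{"fn": "drive_tool", "kwargs": {"steps": [[0,0,0.01,0,0],[0,0,0.01,0,0],[0,0,0.01,0,0],[0,0,0.01,0,0],[0,0,0.01,0,0]]}}

```text
time: 22.32
tool_pos: [0.447, -0.2738, 0.2773]
eef_rot: [0.765, 0.643, 0.0, 0.0]
contact_force: [-0.5, 0.7, 0.3]
gripper_width: 0.0851
gripper_force: 0.0
```

```bash
python3 w.py w11
python3 - <<'E'
from h import *;from w import *
c=dict(np.load("w11.npz"));C=wcloud(c);z=C[...,2]
g=np.hypot(C[...,0]-.449,C[...,1]+.272)<.045
x,y,_,t,n=rect(C,g&(z>.015)&(z<.045));print("grn",rect(C,g&(z>.015)&(z<.045)),"centre",x-3*np.cos(np.radians(t)),y-3*np.sin(np.radians(t)))
import subprocess;print(subprocess.run(["python3","plan.py",f"{x-3*np.cos(np.radians(t))},{y-3*np.sin(np.radians(t))},178,{t}"],capture_output=True,text=True).stdout)
E
```

```text
grn (449.7, -272.5, [26.4, 46.0], np.float32(79.3), 1962) centre 449.143 -275.44785
now [ 446.9 -274.   277.4] phi 80.1 tilt 0.02 t 22.3667 j [ 0.81  0.21 -0.39  1.9   0.09  1.04  0.21]
449.14300537109375,-275.4478454589844,178,79.30000305175781 -> [np.float64(-0.0011), np.float64(0.0025), np.float64(0.0994), np.float64(0.0136)] len 99
```

Emit:
{"fn": "drive_tool", "kwargs": {"steps": [[-0.001,0.0025,0.025,0.013,60],[-0.001,0.0025,0.05,0.013,60],[-0.001,0.0025,0.07,0.013,60],[-0.001,0.0025,0.083,0.013,60],[-0.001,0.0025,0.09,0.013,60]]}}

```text
time: 22.78
tool_pos: [0.4482, -0.2756, 0.1855]
eef_rot: [0.77, 0.638, -0.0, -0.001]
contact_force: [0.8, 0.5, -0.3]
gripper_width: 0.0653
gripper_force: 0.0
```

Emit:
{"fn": "drive_tool", "kwargs": {"steps": [[0,0,0.005,0,60],[0,0,0.009,0,60],[0,0,0.0095,0,60],[0,0,0.0095,0,60],[0,0,0.0095,0,60]]}}

```text
time: 23.2
tool_pos: [0.4488, -0.2766, 0.1785]
eef_rot: [0.77, 0.638, 0.0, 0.001]
contact_force: [-0.1, -0.2, 0.2]
gripper_width: 0.0653
gripper_force: 0.0
```

Emit:
{"fn": "drive_tool", "kwargs": {"steps": [[0,0,0,0,180],[0,0,0,0,220],[0,0,0,0,255],[0,0,0,0,255],[0,0,0,0,255]]}}

```text
time: 23.62
tool_pos: [0.4487, -0.2765, 0.1781]
eef_rot: [0.77, 0.638, 0.0, 0.0]
contact_force: [-0.0, 0.5, 4.4]
gripper_width: 0.0246
gripper_force: 40.0
```

Emit:
{"fn": "drive_tool", "kwargs": {"steps": [[0,0,0,0,255],[0,0,-0.015,0,255],[0,0,-0.035,0,255],[0,0,-0.06,0,255],[0,0,-0.085,0,255]]}}

```text
time: 24.03
tool_pos: [0.4481, -0.2761, 0.263]
eef_rot: [0.77, 0.638, -0.0, -0.001]
contact_force: [-0.0, 0.2, -0.0]
gripper_width: 0.0244
gripper_force: 39.5
```

```bash
python3 plan.py 505,-110,300,80 515,70,310,85 520,220,310,90 549,348,290,90
```

```text
now [ 448.1 -276.1  263. ] phi 79.2 tilt 0.10 t 24.0333 j [ 0.81  0.24 -0.38  1.91  0.1   1.01  0.19]
505,-110,300,80 -> [np.float64(0.1739), np.float64(0.0249), np.float64(-0.037), np.float64(-0.0134)] len 179
515,70,310,85 -> [np.float64(0.179), np.float64(-0.0214), np.float64(-0.01), np.float64(-0.0873)] len 181
520,220,310,90 -> [np.float64(0.1499), np.float64(-0.0081), np.float64(-0.0), np.float64(-0.0873)] len 150
549,348,290,90 -> [np.float64(0.128), np.float64(0.029), np.float64(0.02), np.float64(-0.0)] len 133
```

Emit:
{"fn": "drive_tool", "kwargs": {"steps": [[0.033,0.005,-0.008,0,255],[0.068,0.01,-0.016,0,255],[0.104,0.015,-0.024,0,255],[0.139,0.02,-0.032,0,255],[0.174,0.025,-0.037,-0.013,255]]}}

```text
time: 24.45
tool_pos: [0.5058, -0.1085, 0.3004]
eef_rot: [0.766, 0.642, 0.0, 0.0]
contact_force: [1.5, -0.6, -1.4]
gripper_width: 0.0245
gripper_force: 39.5
```

Emit:
{"fn": "drive_tool", "kwargs": {"steps": [[0.036,-0.004,-0.002,-0.017,255],[0.072,-0.008,-0.004,-0.034,255],[0.108,-0.012,-0.006,-0.052,255],[0.144,-0.017,-0.008,-0.07,255],[0.179,-0.0215,-0.01,-0.087,255]]}}

```text
time: 24.87
tool_pos: [0.5151, 0.0717, 0.3097]
eef_rot: [0.737, 0.676, -0.0, -0.0]
contact_force: [0.7, -0.3, -0.4]
gripper_width: 0.0244
gripper_force: 39.5
```

Emit:
{"fn": "drive_tool", "kwargs": {"steps": [[0.03,-0.002,0,-0.017,255],[0.06,-0.004,0,-0.034,255],[0.09,-0.006,0,-0.052,255],[0.12,-0.007,0,-0.07,255],[0.15,-0.008,0,-0.087,255]]}}

```text
time: 25.28
tool_pos: [0.5204, 0.2213, 0.3094]
eef_rot: [0.707, 0.707, -0.0, -0.0]
contact_force: [0.7, -0.4, 0.1]
gripper_width: 0.0245
gripper_force: 39.5
```

Emit:
{"fn": "drive_tool", "kwargs": {"steps": [[0.028,0.006,0.004,0,255],[0.056,0.012,0.008,0,255],[0.084,0.018,0.012,0,255],[0.11,0.024,0.016,0,255],[0.128,0.029,0.02,0,255]]}}

```text
time: 25.7
tool_pos: [0.5494, 0.3505, 0.2889]
eef_rot: [0.707, 0.707, -0.0, -0.001]
contact_force: [-0.6, -0.2, -1.4]
gripper_width: 0.0246
gripper_force: 39.5
```

Emit:
{"fn": "drive_tool", "kwargs": {"steps": [[0,0,0.015,0,255],[0,0,0.03,0,255],[0,0,0.035,0,255],[0,0,0.035,0,255],[0,0,0.035,0,255]]}}

```text
time: 26.12
tool_pos: [0.5501, 0.3466, 0.2543]
eef_rot: [0.708, 0.706, -0.001, 0.0]
contact_force: [0.9, -0.3, -0.5]
gripper_width: 0.0244
gripper_force: 39.4
```

```bash
python3 plan.py 549,348,187,90; python3 w.py w12
python3 - <<'E'
from h import *;from w import *
c=dict(np.load("w12.npz"));C=wcloud(c);z=C[...,2]
g=np.hypot(C[...,0]-.549,C[...,1]-.349)<.065
H=cv2.cvtColor(c["img"],cv2.COLOR_BGR2HSV)
k=g&(H[...,0]>45)&(H[...,0]<75)&(H[...,1]>120)&(z>.006)&(z<.03);print("cradle",rect(C,k),C[k].min(0),C[k].max(0))
E
```

```text
now [550.1 346.6 254.3] phi 89.9 tilt 0.08 t 26.1167 j [-0.12  0.54 -0.69  1.6   0.37  1.13 -0.9 ]
549,348,187,90 -> [np.float64(0.0014), np.float64(-0.0011), np.float64(0.0673), np.float64(-0.0024)] len 67
cradle (550.5, 355.3, [61.2, 77.7], np.float32(91.1), 3341) [0.51963478 0.31708215 0.00600162] [0.58174065 0.3943069  0.02289236]
```

View pics/w12.png

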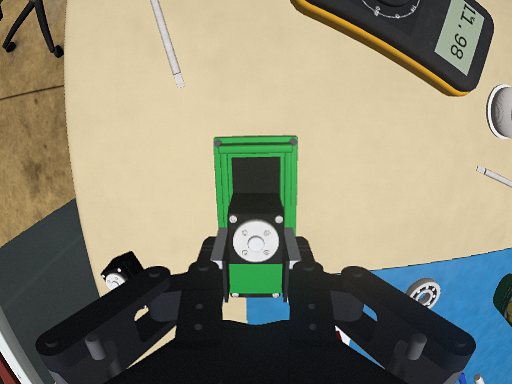

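The green servo is centred over the green cradle (257,240), and the plain servo is well clear at (120,270). Lowering.

Emit:
{"fn": "drive_tool", "kwargs": {"steps": [[0.0016,0.0004,0.02,0,255],[0.0016,0.0004,0.038,0,255],[0.0016,0.0004,0.05,0,255],[0.0016,0.0004,0.058,0,255],[0.0016,0.0004,0.062,0,255]]}}

```text
time: 26.58
tool_pos: [0.5503, 0.3491, 0.1921]
eef_rot: [0.708, 0.707, -0.0, -0.0]
contact_force: [0.1, -0.1, -1.9]
gripper_width: 0.0246
gripper_force: 39.4
```

Emit:
{"fn": "drive_tool", "kwargs": {"steps": [[0,0,0.002,0,255],[0,0,0.004,0,255],[0,0,0.0055,0,255],[0,0,0.0055,0,255],[0,0,0.0055,0,255]]}}

```text
time: 27.0
tool_pos: [0.5504, 0.3497, 0.1877]
eef_rot: [0.707, 0.707, 0.0, 0.0]
contact_force: [-0.4, -0.5, -0.4]
gripper_width: 0.0246
gripper_force: 39.4
```

Emit:
{"fn": "drive_tool", "kwargs": {"steps": [[0,0,0,0,180],[0,0,0,0,120],[0,0,0,0,105],[0,0,0,0,105],[0,0,0,0,105]]}}

```text
time: 27.42
tool_pos: [0.5503, 0.3496, 0.1873]
eef_rot: [0.707, 0.707, 0.0, 0.0]
contact_force: [0.3, 0.9, 0.1]
gripper_width: 0.05
gripper_force: 0.0
```

Emit:
{"fn": "drive_tool", "kwargs": {"steps": [[0,0,-0.02,0,105],[0,0,-0.04,0,105],[0,0,-0.07,0,105],[0,0,-0.1,0,105],[0,0,-0.12,0,105]]}}

```text
time: 27.83
tool_pos: [0.5504, 0.35, 0.3102]
eef_rot: [0.707, 0.707, 0.001, 0.0]
contact_force: [0.7, 0.4, 0.5]
gripper_width: 0.0502
gripper_force: 0.0
```

Emit:
{"fn": "drive_tool", "kwargs": {"steps": [[0,0,-0.02,0,105],[0,0,-0.02,0,105],[0,0,-0.02,0,105],[0,0,-0.02,0,105],[0,0,-0.02,0,105]]}}

```text
time: 28.25
tool_pos: [0.5501, 0.3492, 0.326]
eef_rot: [0.707, 0.707, -0.001, -0.0]
contact_force: [0.4, 0.6, -0.2]
gripper_width: 0.0502
gripper_force: 0.0
```

```bash
python3 w.py w13
python3 - <<'E'
from h import *;from w import *
c=dict(np.load("w13.npz"));C=wcloud(c);z=C[...,2]
g=np.hypot(C[...,0]-.5505,C[...,1]-.349)<.065
k=g&(z>.03)&(z<.06)&(abs(C[...,0]-.5505)<.022);print("servo",rect(C,k),np.nanpercentile(z[k],[10,50,90]))
c=env.read_camera("scene");cv2.imwrite("pics/s2.png",cv2.resize(c["img"],(768,576)))
E
```

```text
servo (550.8, 353.7, [26.3, 46.0], np.float32(90.0), 1418) [0.03621006 0.03753065 0.04077772]
```

View pics/s2.png

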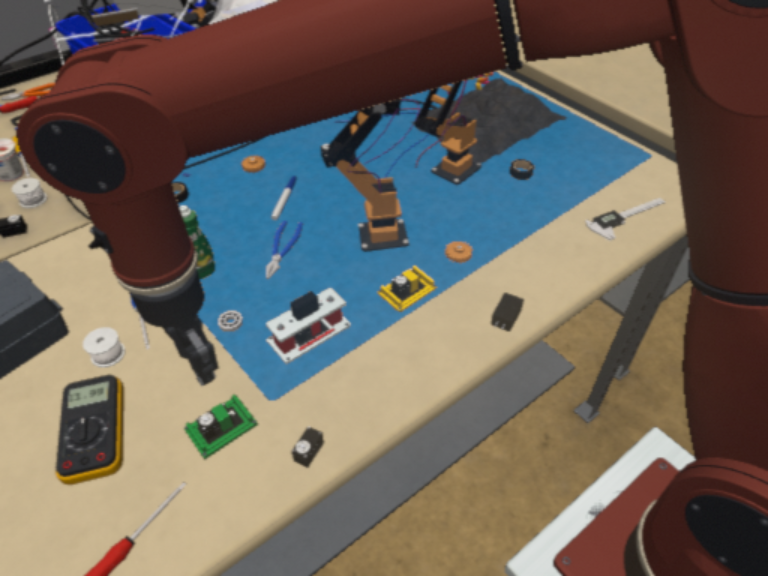

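The scene shows the stand closed (308,320), yellow seated (408,287), green seated (220,425), with the plain servo and adapter where they were. The arm is clear, so I'm handing in.

```bash
python3 -c "
from workcell import env
print(env.hand_in())"
```

```text
the job is handed in; nothing more can be done
None
```

The job is handed in at about 28 s of the 106 s limit: camera checks show all three banded servos in their own pockets and the cover plate flush over both pins, and the plain servo and adapter were left alone; the hand-in returned no verdict.

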